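Close up the washing machine's detergent drawer after refilling

ROBOT

A 7-joint arm with a two-finger parallel gripper is mounted at the origin on the work surface. World frame = base frame: x ahead of the robot, y to its left, z up, the work surface at z = 0. Lengths are in m, angles in rad, forces in N, time in s.
With the tool pointing down it reaches from about 0.425 to 1.025 m from the base axis. Payload 9.4 kg.
Tool frame: the origin (TCP) lies at the centre of the arm's flange, where the gripper is bolted on; the fingertips stand 173 mm ahead of it and the grasp point (between the pads) lies 155 mm ahead of it; z points along the fingers, y is the line along which they close (so a half turn about z gives the same grasp; the last joint's range is limited). The gripper opens to 85 mm and grips with 20 to 120 N. Pads are 22 mm wide; open, the fingers measure 114 mm over their backs; the gripper's body (76 mm by 85 mm) begins 54 mm behind the grasp point. The pads swing forward as they close: fully open they stand 13 mm farther back than shut.
Start: joints at [-1.199, 0.599, -0.003, 1.599, 0.002, 0.943, -0.08], TCP at [0.315, 0.653, 0.405] pointing down, gripper open.
Joint ranges: [-2.57, 2.57], [-0.35, 1.97], [-1.29, 1.29], [0.11, 2.56], [-1.05, 4.19], [0.11, 1.86], [-2.63, 2.63]. Speed limits (rad/s): [2.22, 2.22, 3.01, 3.01, 3.14, 3.14, 3.14].

INTERFACE

Orientations are given as [roll, pitch, yaw] about the fixed x, y, z axes, in that order (R = Rz(yaw) Ry(pitch) Rx(roll)).
In Python, from plant import env gives the robot as it stands. The module is installed in compiled form; this text tells all that it offers.
- The arm moves only by the tool play_rows, never from a script. Its argument "targets" is one flat list of numbers, 7 for each row, row after row: the turn, a rotation vector about the world's x, y, z in rad, then the shift along the world's x, y, z in cm, then the closure, from 0 (fully open) to 1 (shut). A call has 1 to 10 rows; each row is the pose to reach, as a shift and turn from the pose commanded when the call began; what a row does not reach only later rows make up. A row lasts 1/12 s, in which the tool goes at most 41.7 mm and 7.16 degrees, less where a joint would pass 70% of its speed; a pose out of reach is approached as far as the arm can. A call with a gripper value outside its range is refused whole. The fingers move at their own pace and stop on an object; "force" is the grip in N (left out, the last holds). Time passes only in rows, so rows that repeat a pose let the fingers close. It gives the time, the measured TCP pose, the force, the opening and the grip force at its end, in the units of the state.
- env.get_obs(): the state, without advancing time (a new reading comes with each control period).
- env.camera(name): name is "scene" or "top" or "wrist"; returns (picture, depth): 480x640x3 uint8, red, green, blue; 480x640 float32, m along the optical axis (not along the pixel's ray), 0 where there is no reading.
- env.get_calibration(name): a dict with "fx", "fy", "cx", "cy" (pixels), "extrinsics" (4x4, takes a point from camera to world coordinates); the wrist camera has in their place "tool_from_camera" (4x4, takes a point from camera to tool coordinates, whose origin is the TCP and whose axes are the flange's). Camera axes: x right, y down, z forward; pixel columns grow to the right and rows downward; lengths in m; the calibration is good to about 2 mm. A picture is of the moment at which its call begins: read the wrist's pose just before it. get_calibration takes no time and is no camera call.
- env.hand_in(): hands the job in; it is judged then, once.
The state is a dict: "t": time; "q": joint angles; "dq": joint speeds; "joint_efforts": joint torques, N m; "ee_pos": TCP position; "ee_rot": TCP orientation; "ft_force": force on the tool from outside, world axes, zero at the start; "wrist_torque": the same for the moment, N m; "opening": finger opening in m; "grip_force": force on a finger pad.
Only numpy, scipy, OpenCV 4.12 (cv2) and the standard library are available. Lean on these libraries where they do the work, as an engineer would, in place of code of your own. Each camera call takes 0.05 s, during which the arm holds its last target. There are 200 camera calls.

TASK

The two dosing tanks in the washing machine's pulled-out detergent drawer have just been refilled. With the fingertips press both filling lids down flat, then push the drawer fully home without slamming or forcing it. Do not grip the drawer or lift anything, and leave everything that stands around where it is.

Things in the scene. Friction and masses are not known exactly. Their poses are not given: they have to be found in the camera images.
- washer: White washing machine, 596 wide, 590 deep, fixed beyond the table edge, front to the robot. A fixed box 101 high stands far back on it. Origin: middle of its top front edge, level with its flat top, 130 mm above the work surface. x points into the machine, square to its front, y to the left for a person facing it, z up. Turned up to 0.1 rad. The drawer is at the left (+y).
- drawer (a joint): Opening of the detergent drawer in m: 0 = fully home; starts 0.16 to 0.20 out, at most 0.22. Pushing along the machine's +x closes it. About 2.5 N of friction; stays where left; hard stop at 0; no spring or latch. Tray 195 wide, 292 long behind the front: at +y an open compartment 48 wide, then the detergent tank, then at -y the softener tank, each with a filling lid.
- drawer_front (a point): Centre of the outer face of the drawer's front, moving with it: a flat upright white panel 209 wide, 70 high, 18 thick, with a grey finger recess drawn on its lower half (the face is flat there too). The panel's top edge is 35 mm above this point, the tray's and tanks' tops 20 mm above it, the machine's flat top 57 mm above it. Drawer home: it is 4 mm in front of the machine's face.
- detergent_lid (a joint): Opening angle of the detergent tank's filling lid in rad: 0 = shut, flat on the tank; grows as its front edge rises; stop at 1.2. Starts 0.55 to 0.95. A stiff hinge (0.02 N m of friction): it stays where it is left; 1 to 2 N on its upper face, nearer the hinge than the raised edge, swing it down; pressed straight down on the raised edge itself it may jam. No spring or catch.
- detergent_lid_hinge (a point): Middle of the detergent lid's hinge line, which runs across the drawer (machine's y), 110 mm behind the drawer's front face and 22.5 mm above the centre of that face. From it the flat grey lid, 72 wide, 4 thick, reaches 72 mm towards the drawer's front, plus a finger tab 22 wide, 7 long. Open, that front edge stands up. Shut, the lid's top is level, 2 mm above this point.
- detergent_lid_edge (a point): Middle of the top face of the detergent lid at its front edge, at the root of the tab, 72 mm from the hinge; moves with the lid.
- softener_lid (a joint): Opening angle of the softener tank's filling lid, exactly like joint detergent_lid. Starts 0.55 to 0.95.
- softener_lid_hinge (a point): On the hinge line of the softener lid, in the middle of its width; same as for the detergent lid, 71 mm beside it towards the machine's -y side; this lid is 60 wide, else alike.
- softener_lid_edge (a point): Middle of the top face of the softener lid at its front edge, 72 mm from the hinge; moves with the lid.
- detergent_jug: Bystander: blue jug with a white cap, 75 x 125, 233 high, loose on the table at the -y side. Origin under its centre.
- softener_bottle: Bystander: white bottle, 72 across, 210 high, loose on the table at the -y side, nearer the robot. Origin under its centre.
- dosing_cup: Bystander: clear light cup, 60 across, 55 high, loose on the machine's top beside the drawer, towards the front edge. Origin under its centre.
- stain_tub: Bystander: white round tub, 76 across, 95 high, loose on the table on the -y side of the open drawer. Origin under its centre.
- peg_basket: Bystander: white basket of wooden pegs, 130 x 190, 80 high, loose on the table on the +y side of the drawer. Origin under its centre.
- scrub_brush: Bystander: scrubbing brush 125 x 52, 38 high, loose on the table in front of the drawer, nearer the robot, on the +y side. Origin under its centre.

How it is judged:
By the outcome, as a careful person would: the job done as asked, in the order asked, and still so for the second after the job is handed in, with the robot touching nothing.
It also fails if it takes over 59 s, if anything falls off the work surface, if the arm or the gripper's body presses on something with over 40 N, if the wrist force passes 120 N, or if a joint passes its speed limit or range.

## Working session

There is one attempt and no reset: what is moved stays moved. The work goes in short steps, Python scripts to look and compute and a tool call to move; the robot and the scene stay as the last step left them, time stands still between calls to the robot, and variables do not carry over. Pictures are saved under pics/ and viewed, at most 10 in all, crops included, and the job is handed in when it is done.

Besides the shell and the picture viewer there is one more tool, called after "Request:" by a JSON object that holds its "op" and its "data", one argument or row to a line. play_rows: Moves the arm, as the interface text tells. Its arguments: {"type":"object","properties":{"targets":{"type":"array"},"force":{"type":"number"}},"required":["targets"]}

```bash
mkdir -p pics; cat > h.py <<'E'
from plant import env
import numpy as np, cv2
from scipy.spatial.transform import Rotation as R
def cloud(name):
    o=env.get_obs(); p,d=env.camera(name); c=env.get_calibration(name)
    if name=="wrist":
        T=np.eye(4);T[:3,:3]=R.from_euler('xyz',o['ee_rot']).as_matrix();T[:3,3]=o['ee_pos'];E=T@c['tool_from_camera']
    else: E=c['extrinsics']
    v,u=np.mgrid[:480,:640]
    P=np.stack([(u-c['cx'])/c['fx']*d,(v-c['cy'])/c['fy']*d,d],-1)@E[:3,:3].T+E[:3,3]
    P[d==0]=np.nan
    return p,d,P,E
E
python3 - <<'E'
from h import *
o=env.get_obs();print({k:np.round(v,3) for k,v in o.items()})
for n in("scene","top"):
    p,d,P,E=cloud(n);cv2.imwrite(f"pics/{n}.png",p[...,::-1]);np.save(f"pics/{n}.npy",P);print(n,E.round(3))
E
```

```text
{'t': np.float64(0.0), 'q': array([-1.199,  0.6  , -0.003,  1.6  ,  0.002,  0.943, -0.08 ]), 'dq': array([-0.003,  0.   , -0.   ,  0.002, -0.002, -0.003, -0.001]), 'joint_efforts': array([ 0.0000e+00, -7.7645e+01,  1.5650e+00, -2.5801e+01,  1.2000e-02,
        9.0000e-03,  0.0000e+00]), 'ee_pos': array([0.314, 0.653, 0.404]), 'ee_rot': array([-3.14 ,  0.   ,  2.693]), 'ft_force': array([ 0.076, -0.358,  0.823]), 'wrist_torque': array([ 0.036, -0.008, -0.012]), 'grip_force': np.float64(0.0), 'opening': np.float64(0.085)}
scene [[ 0.403  0.702 -0.587  1.399]
 [ 0.915 -0.304  0.264 -0.432]
 [ 0.007 -0.644 -0.765  1.224]
 [ 0.     0.     0.     1.   ]]
top [[-0.011 -0.98   0.2    0.33 ]
 [-1.     0.01  -0.007 -0.016]
 [ 0.005 -0.2   -0.98   1.117]
 [ 0.     0.     0.     1.   ]]
```

View pics/scene.png

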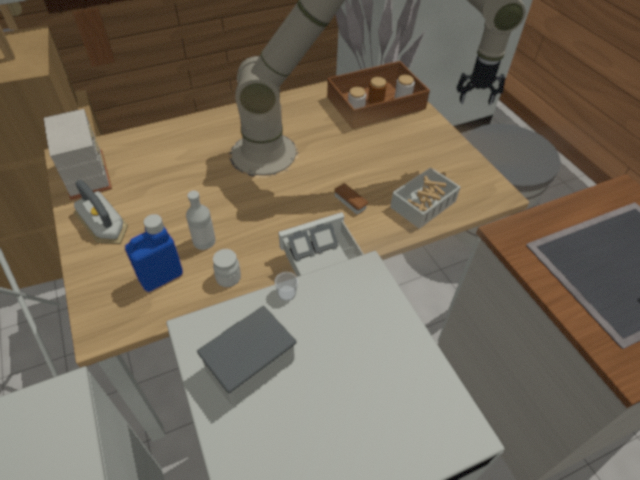

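View pics/top.png

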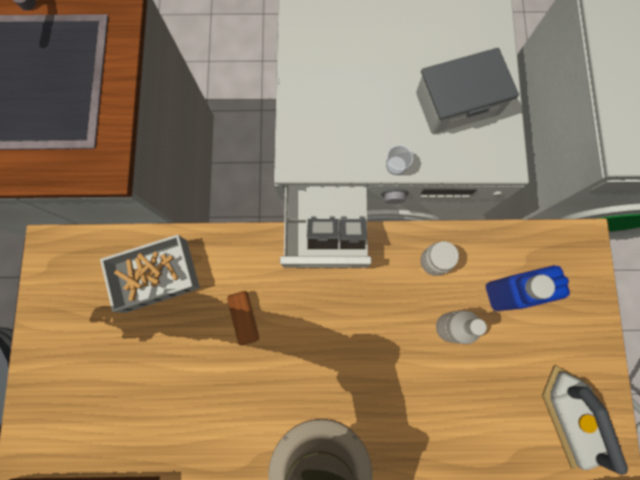

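The top view shows the drawer at columns 280–370, rows 185–267, with both lids raised at about (323,230) and (353,230). The cup is at (399,160), the tub at (441,257), the brush at (243,318) and the basket at (150,275). Next I'll measure the drawer.

```bash
python3 - <<'E'
import numpy as np,cv2
P=np.load("pics/top.npy")
def s(n,u,v): print(n,u,v,P[v,u].round(4))
for u in (285,300,325,350,365):
    for v in (256,258,260,262,264,267): s("front",u,v)
for u in (323,353):
    for v in range(214,252,3): s("lid",u,v)
for u in (285,330,380,440,520):
    for v in(170,180,183,185): s("top",u,v)
# washer front edge fit
pts=[]
for u in range(295,520,3):
    c=P[170:200,u]; z=c[:,2]
    k=np.where(abs(z-.13)<.006)[0]
    if len(k): pts.append(c[k.max()][:2])
pts=np.array(pts); f=np.polyfit(pts[:,1],pts[:,0],1); print("edge x = %f y + %f"%tuple(f), np.std(pts[:,0]-np.polyval(f,pts[:,1])))
# front panel top fit
m=np.zeros(P.shape[:2],bool);m[250:272,275:378]=1
m&=(abs(P[...,2]-.108)<.006)
q=P[m]; print(len(q),q.min(0),q.max(0)); f=np.polyfit(q[:,1],q[:,0],1);print(f)
for y in np.linspace(q[:,1].min(),q[:,1].max(),6):
    r=q[abs(q[:,1]-y)<.006]; print(y.round(3),r[:,0].min().round(4),r[:,0].max().round(4),r[:,2].mean().round(4))
E
python3 - <<'E'
import cv2
a=cv2.imread('pics/top.png')[150:290,260:470];b=cv2.imread('pics/scene.png')[190:310,210:400]
cv2.imwrite('pics/crop.png',cv2.resize(a,None,fx=3.6,fy=3.6,interpolation=cv2.INTER_CUBIC))
E
```

```text
front 285 256 [0.4979 0.0785 0.0759]
front 285 258 [0.4882 0.0755 0.1077]
front 285 260 [0.4835 0.0755 0.1078]
front 285 262 [0.4786 0.0753 0.1099]
front 285 264 [0.4751 0.076  0.1018]
front 285 267 [0.4744 0.0801 0.0562]
front 300 256 [0.503  0.0449 0.042 ]
front 300 258 [0.488  0.0412 0.1067]
front 300 260 [0.4831 0.0411 0.1082]
front 300 262 [0.4783 0.041  0.1091]
front 300 264 [0.4741 0.0412 0.1063]
front 300 267 [0.4736 0.0439 0.0596]
front 325 256 [ 0.4941 -0.0163  0.0937]
front 325 258 [ 0.4867 -0.0162  0.1109]
front 325 260 [ 0.4826 -0.0162  0.1078]
front 325 262 [ 0.4773 -0.0161  0.1119]
front 325 264 [ 0.4736 -0.0161  0.1055]
front 325 267 [ 0.4722 -0.016   0.0649]
front 350 256 [ 0.4935 -0.0745  0.0933]
front 350 258 [ 0.4861 -0.0734  0.1111]
front 350 260 [ 0.4821 -0.0736  0.1067]
front 350 262 [ 0.4773 -0.0734  0.1077]
front 350 264 [ 0.4734 -0.0736  0.103 ]
front 350 267 [ 0.4727 -0.0761  0.0565]
front 365 256 [ 0.4932 -0.1095  0.0933]
front 365 258 [ 0.4865 -0.1082  0.1058]
front 365 260 [ 0.4813 -0.1077  0.1098]
front 365 262 [ 0.4769 -0.1078  0.1079]
front 365 264 [ 
[... 1403 characters left out ...]
338]
top 380 183 [ 0.6601 -0.1464  0.1258]
top 380 185 [ 0.6608 -0.1485  0.1087]
top 440 170 [ 0.6896 -0.2879  0.1287]
top 440 180 [ 0.6638 -0.2854  0.1323]
top 440 183 [ 0.6589 -0.2869  0.1252]
top 440 185 [ 0.6564 -0.2885  0.118 ]
top 520 170 [ 0.6874 -0.4753  0.1297]
top 520 180 [ 0.6616 -0.4712  0.1336]
top 520 183 [ 0.6565 -0.4735  0.1268]
top 520 185 [ 0.6554 -0.4784  0.1152]
edge x = 0.012287 y + 0.661044 0.0010119286021679753
722 [ 0.4720945  -0.11971857  0.10299611] [0.4907529  0.0871158  0.11323836]
[0.01138519 0.48157932]
-0.12 0.4721 0.4886 0.1077
-0.078 0.4726 0.4895 0.1078
-0.037 0.4733 0.4897 0.1077
0.004 0.4736 0.49 0.1081
0.046 0.4741 0.4904 0.1077
0.087 0.4748 0.4908 0.1078
```

View pics/crop.png

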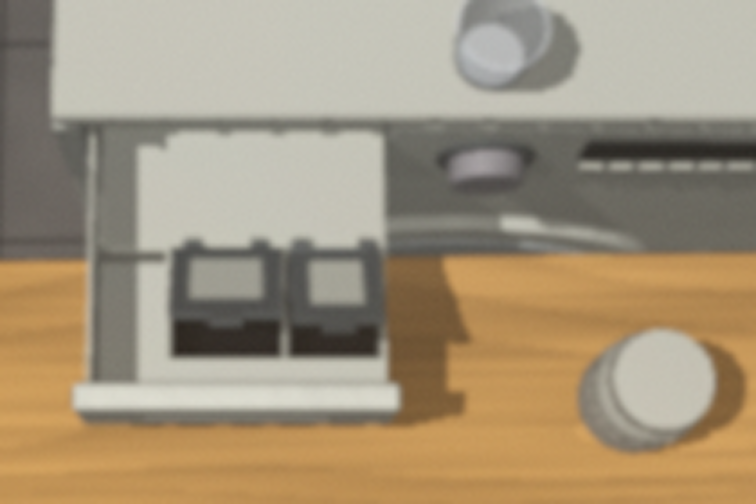

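The drawer front's outer face is at x≈0.473 (y≈-0.016, top z 0.108), about 0.185 m open, and the machine's yaw is ≈ -0.012. The crop shows the two lids raised side by side, with centres at y≈-0.012 and -0.082 and hinges at x≈0.583. The plan is to half-close the fingers so one sits over each lid and press both together about 25 mm in front of the hinge.

Request:
{"op": "play_rows", "data": {
  "targets": [0, 0, 0.11, 3, -3, 0, 0.35, 0, 0, 0.22, 4.5, -7, 0, 0.35, 0, 0, 0.33, 6, -11, 0, 0.35, 0, 0, 0.436, 7.3, -15, 0, 0.35, 0, 0, 0.436, 8.6, -19, 0, 0.35, 0, 0, 0.436, 9.9, -23, 0, 0.35, 0, 0, 0.436, 11.1, -27, 0, 0.35, 0, 0, 0.436, 12.3, -31, 0, 0.35, 0, 0, 0.436, 13.3, -34, 0, 0.35, 0, 0, 0.436, 14, -36, 0, 0.35],
  "force": 20
}}

```text
t: 0.93
ee_pos: [0.4555, 0.2887, 0.4045]
ee_rot: [-3.139, -0.0, 3.125]
ft_force: [-0.4, -0.1, -0.5]
opening: 0.0556
grip_force: 0.0
```

Request:
{"op": "play_rows", "data": {
  "targets": [0, 0, 0, 1, -3, 0, 0.35, 0, 0, 0, 2.2, -7, 0, 0.35, 0, 0, 0, 3.4, -11, 0, 0.35, 0, 0, 0, 4.6, -15, 0, 0.35, 0, 0, 0, 5.8, -19, 0, 0.35, 0, 0, 0, 7, -23, 0, 0.35, 0, 0, 0, 8.2, -27, 0, 0.35, 0, 0, 0, 9.6, -31, 0, 0.35, 0, 0, 0, 11, -34, 0, 0.35, 0, 0, 0, 11, -34.1, 0, 0.35]
}}

```text
t: 1.77
ee_pos: [0.5661, -0.0551, 0.4045]
ee_rot: [-3.138, 0.001, 3.12]
ft_force: [-0.3, -0.1, 0.4]
opening: 0.0557
grip_force: 0.0
```

```bash
python3 - <<'E'
from h import *
o=env.get_obs();print({k:np.round(v,3) for k,v in o.items()})
p,d,P,E=cloud("wrist");cv2.imwrite("pics/w1.png",p[...,::-1]);np.save("pics/w1.npy",P)
m=np.isfinite(P[...,2])&(abs(P[...,2]-.108)<.004)&(P[...,0]<.5)&(P[...,0]>.46);q=P[m]
print(len(q), q.min(0) if len(q) else 0,q.max(0) if len(q) else 0)
E
```

```text
{'t': np.float64(1.767), 'q': array([ 0.046,  0.413, -0.069,  1.96 ,  0.044,  0.768,  1.501]), 'dq': array([-0.045, -0.018, -0.067,  0.053, -0.02 , -0.006, -0.072]), 'joint_efforts': array([  0.537, -58.262,  -0.406, -22.126,  -0.179,   0.29 ,   1.078]), 'ee_pos': array([ 0.566, -0.055,  0.404]), 'ee_rot': array([-3.138e+00,  1.000e-03,  3.120e+00]), 'ft_force': array([-0.272, -0.069,  0.373]), 'wrist_torque': array([-0.035, -0.041,  0.012]), 'grip_force': np.float64(0.0), 'opening': np.float64(0.056)}
10984 [ 0.47339144 -0.12178599  0.10400062] [0.49367798 0.08681878 0.10967224]
```

View pics/w1.png

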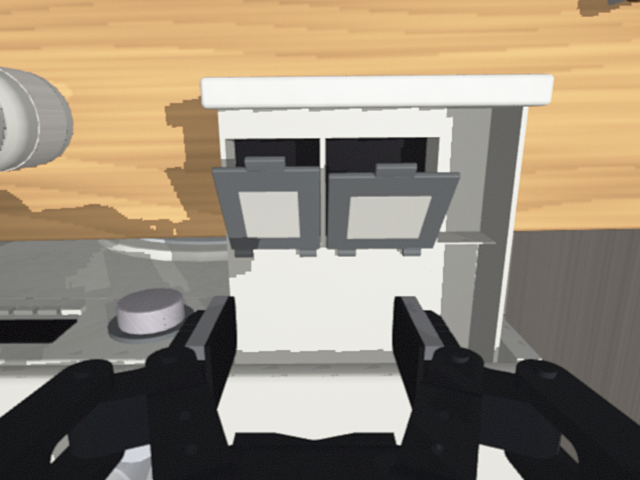

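The wrist view shows the softener lid at columns 213–320 and the detergent lid at 326–460. Both hinge lines are at row ~248, and nothing is under the fingers.

```bash
python3 - <<'E'
from h import *
P=np.load("pics/w1.npy")
for n,a,b in(("soft",225,315),("det",332,440)):
    for v in(175,200,225,243,247,256): print(n,v,P[v,a].round(3),P[v,(a+b)//2].round(3),P[v,b].round(3))
o=env.get_obs();print(o['ee_pos'],o['t'])
E
```

```text
soft 175 [ 0.527 -0.105  0.135] [ 0.528 -0.08   0.134] [ 0.529 -0.055  0.134]
soft 200 [ 0.543 -0.108  0.124] [ 0.544 -0.081  0.125] [ 0.545 -0.055  0.123]
soft 225 [ 0.589 -0.137 -0.001] [ 0.562 -0.084  0.111] [ 0.563 -0.055  0.112]
soft 243 [ 0.648 -0.172 -0.147] [ 0.577 -0.085  0.102] [ 0.578 -0.056  0.101]
soft 247 [ 0.65  -0.169 -0.135] [ 0.581 -0.086  0.098] [ 0.581 -0.056  0.099]
soft 256 [ 0.656 -0.166 -0.118] [ 0.589 -0.087  0.092] [ 0.589 -0.056  0.096]
det 175 [ 0.528 -0.045  0.139] [ 0.528 -0.016  0.142] [0.529 0.013 0.14 ]
det 200 [ 0.544 -0.045  0.13 ] [ 0.544 -0.014  0.131] [0.545 0.017 0.129]
det 225 [ 0.563 -0.045  0.114] [ 0.563 -0.011  0.115] [0.564 0.023 0.113]
det 243 [ 0.578 -0.044  0.102] [ 0.579 -0.009  0.102] [0.587 0.035 0.075]
det 247 [ 0.581 -0.044  0.1  ] [ 0.582 -0.008  0.099] [0.6   0.045 0.043]
det 256 [ 0.59  -0.044  0.092] [ 0.591 -0.007  0.093] [0.608 0.045 0.042]
[ 0.56521937 -0.05196853  0.40424762] 1.8167
```

Request:
{"op": "play_rows", "data": {
  "targets": [0, 0, 0, 0, 0, -2, 0.35, 0, 0, 0, 0, 0, -5, 0.35, 0, 0, 0, 0, 0, -7.5, 0.35, 0, 0, 0, 0, 0, -9, 0.35, 0, 0, 0, 0, 0, -9.5, 0.35, 0, 0, 0, 0, 0, -9.8, 0.35, 0, 0, 0, 0, 0, -10, 0.35]
}}

```text
t: 2.4
ee_pos: [0.5647, -0.0471, 0.3049]
ee_rot: [3.141, 0.0, 3.13]
ft_force: [0.2, 0.1, -0.7]
opening: 0.0553
grip_force: 0.0
```

Request:
{"op": "play_rows", "data": {
  "targets": [0, 0, 0, 0, 0, -0.4, 0.35, 0, 0, 0, 0, 0, -0.8, 0.35, 0, 0, 0, 0, 0, -1.2, 0.35, 0, 0, 0, 0, 0, -1.6, 0.35, 0, 0, 0, 0, 0, -1.9, 0.35, 0, 0, 0, 0, 0, -2.2, 0.35, 0, 0, 0, 0, 0, -2.4, 0.35, 0, 0, 0, 0, 0, -2.6, 0.35, 0, 0, 0, 0, 0, -2.7, 0.35, 0, 0, 0, 0, 0, -2.7, 0.35]
}}

```text
t: 3.23
ee_pos: [0.5645, -0.0478, 0.2774]
ee_rot: [3.142, -0.0, 3.129]
ft_force: [1.0, 1.0, 0.0]
opening: 0.0555
grip_force: 0.0
```

Now lower in small steps until it touches, watching the force.

Request:
{"op": "play_rows", "data": {
  "targets": [0, 0, 0, 0, 0, -0.2, 0.35, 0, 0, 0, 0, 0, -0.4, 0.35, 0, 0, 0, 0, 0, -0.5, 0.35, 0, 0, 0, 0, 0, -0.6, 0.35, 0, 0, 0, 0, 0, -0.6, 0.35]
}}

```text
t: 3.65
ee_pos: [0.5645, -0.0478, 0.2714]
ee_rot: [3.142, -0.0, 3.129]
ft_force: [-0.4, 0.5, 0.4]
opening: 0.0557
grip_force: 0.0
```

Request:
{"op": "play_rows", "data": {
  "targets": [0, 0, 0, 0, 0, -0.1, 0.35, 0, 0, 0, 0, 0, -0.2, 0.35, 0, 0, 0, 0, 0, -0.2, 0.35]
}}

```text
t: 3.9
ee_pos: [0.5646, -0.0478, 0.2695]
ee_rot: [-3.142, -0.0, 3.129]
ft_force: [0.5, 0.2, 0.0]
opening: 0.0556
grip_force: 0.0
```

Request:
{"op": "play_rows", "data": {
  "targets": [0, 0, 0, 0, 0, -0.1, 0.35, 0, 0, 0, 0, 0, -0.2, 0.35, 0, 0, 0, 0, 0, -0.2, 0.35]
}}

```text
t: 4.15
ee_pos: [0.5645, -0.0478, 0.2675]
ee_rot: [3.142, -0.0, 3.129]
ft_force: [0.4, 0.0, -0.4]
opening: 0.0555
grip_force: 0.0
```

```bash
python3 - <<'E'
from h import *
p,d,P,E=cloud("wrist");cv2.imwrite("pics/w2.png",p[...,::-1])
for y in(-.1,-.084,-.065,-.03,-.012,.01):
    for x in(.515,.535):
        m=(abs(P[...,0]-x)<.002)&(abs(P[...,1]-y)<.002)&(P[...,2]<.2)
        print(y,x,m.sum(),np.median(P[m][:,2]).round(4) if m.any() else None)
E
```

```text
-0.1 0.515 148 0.0976
-0.1 0.535 126 0.0974
-0.084 0.515 149 0.0977
-0.084 0.535 137 0.0979
-0.065 0.515 222 0.0973
-0.065 0.535 145 0.0977
-0.03 0.515 215 0.0975
-0.03 0.535 135 0.0981
-0.012 0.515 159 0.0977
-0.012 0.535 142 0.0981
0.01 0.515 156 0.0977
0.01 0.535 121 0.098
```

View pics/w2.png

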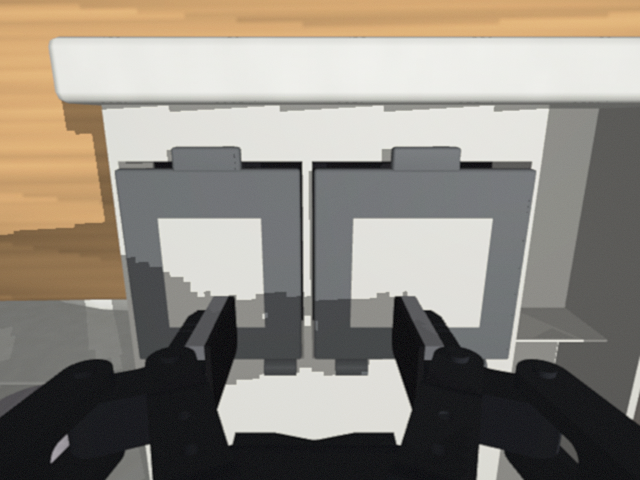

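Both lids lie flat: tops at 0.0975–0.098, expected 0.0975. I'll press a touch more until there is a firm contact force.

Request:
{"op": "play_rows", "data": {
  "targets": [0, 0, 0, 0, 0, -0.1, 0.35, 0, 0, 0, 0, 0, -0.1, 0.35]
}}

```text
t: 4.37
ee_pos: [0.5647, -0.0478, 0.2669]
ee_rot: [-3.142, 0.0, 3.129]
ft_force: [-1.8, -0.3, 3.2]
opening: 0.0556
grip_force: 1.4
```

Request:
{"op": "play_rows", "data": {
  "targets": [0, 0, 0, 0, 0, -0.1, 0.35, 0, 0, 0, 0, 0, -0.1, 0.35]
}}

```text
t: 4.53
ee_pos: [0.5651, -0.0478, 0.2668]
ee_rot: [-3.142, 0.002, 3.129]
ft_force: [-0.9, 0.6, 13.1]
opening: 0.0555
grip_force: 6.3
```

Request:
{"op": "play_rows", "data": {
  "targets": [0, 0, 0, 0, 0, 1, 0.35, 0, 0, 0, 0, 0, 4, 0.35, 0, 0, 0, 0, 0, 8, 0.35, 0, 0, 0, 0, 0, 10, 0.5, 0, 0, 0, -3, 1, 10, 1, 0, 0, 0, -7, 2, 10, 1, 0, 0, 0, -10, 3, 10, 1, 0, 0, 0, -12, 3.1, 10, 1, 0, 0, 0, -12, 3.1, 10, 1, 0, 0, 0, -12, 3.1, 10, 1]
}}

```text
t: 5.37
ee_pos: [0.4439, -0.0167, 0.3663]
ee_rot: [-3.142, 0.001, 3.129]
ft_force: [1.2, -0.7, 0.8]
opening: -0.0001
grip_force: 0.0
```

```bash
python3 - <<'E'
from h import *
p,d,P,E=cloud("top");print(env.get_obs()['ee_pos'],env.get_obs()['opening'])
cv2.imwrite("pics/t2.png",cv2.resize(p[150:290,260:470,::-1],None,fx=3.6,fy=3.6))
p,d,W,E=cloud("wrist");cv2.imwrite("pics/w3.png",p[...,::-1])
for n,Q,h in(("top",P,.006),("wr",W,.003)):
  for y in(-.1,-.084,-.065,-.03,-.012,.01):
    r=[]
    for x in(.515,.535,.555,.57):
        m=(abs(Q[...,0]-x)<h)&(abs(Q[...,1]-y)<h)&(Q[...,2]<.16)
        r.append((m.sum(),np.median(Q[m][:,2]).round(4)) if m.any() else None)
    print(n,y,r)
m=(abs(P[...,2]-.108)<.004)&(P[...,0]<.5)&(P[...,0]>.46)
print(P[m].min(0),P[m].max(0))
E
```

```text
[ 0.44501056 -0.01679165  0.36626827] 0.00012773914573929038
top -0.1 [None, None, None, (np.int64(2), np.float64(0.0982))]
top -0.084 [None, None, None, None]
top -0.065 [None, None, None, None]
top -0.03 [None, None, None, None]
top -0.012 [None, None, None, None]
top 0.01 [None, None, None, None]
wr -0.1 [(np.int64(96), np.float64(0.0962)), None, None, (np.int64(20), np.float64(0.0965))]
wr -0.084 [(np.int64(42), np.float64(0.0964)), None, None, None]
wr -0.065 [(np.int64(100), np.float64(0.0962)), None, None, None]
wr -0.03 [None, None, None, None]
wr -0.012 [None, None, None, (np.int64(14), np.float64(0.0971))]
wr 0.01 [None, None, None, None]
[ 0.4746159  -0.11966835  0.10495204] [0.49307855 0.08725568 0.11156044]
```

Front at x≈0.474, lids still flat where they can be seen. I'll lower in front of the panel, tips at z≈0.083.

Request:
{"op": "play_rows", "data": {
  "targets": [0, 0, 0, 0, 0, -2, 1, 0, 0, 0, 0, 0, -5, 1, 0, 0, 0, 0, 0, -8, 1, 0, 0, 0, 0, 0, -10, 1, 0, 0, 0, 0, 0, -11, 1, 0, 0, 0, 0, 0, -11, 1, 0, 0, 0, 0, 0, -11, 1]
}}

```text
t: 6.05
ee_pos: [0.4454, -0.0169, 0.2551]
ee_rot: [-3.141, -0.001, 3.129]
ft_force: [0.5, -0.9, -0.2]
opening: 0.0002
grip_force: 0.0
```

Request:
{"op": "play_rows", "data": {
  "targets": [0, 0, 0, 0.4, 0, 0, 1, 0, 0, 0, 0.8, 0, 0, 1, 0, 0, 0, 1.2, 0, 0, 1, 0, 0, 0, 1.5, 0, 0, 1, 0, 0, 0, 1.8, 0, 0, 1, 0, 0, 0, 2.1, 0, 0, 1, 0, 0, 0, 2.4, 0, 0, 1, 0, 0, 0, 2.7, 0, 0, 1, 0, 0, 0, 3, 0, 0, 1]
}}

```text
t: 6.8
ee_pos: [0.4745, -0.0169, 0.2557]
ee_rot: [-3.141, -0.001, 3.129]
ft_force: [-3.3, -1.0, 1.8]
opening: -0.0
grip_force: 1.4
```

```bash
python3 - <<'E'
from h import *
print(env.get_obs()['ee_pos'],env.get_obs()['ft_force'])
p,d,P,E=cloud("scene");cv2.imwrite("pics/s2.png",cv2.resize(p[190:320,210:400,::-1],None,fx=4,fy=4,interpolation=cv2.INTER_CUBIC))
E
```

```text
[ 0.47450447 -0.01690459  0.25566069] [-3.30303638 -1.00436974  1.837087  ]
```

View pics/s2.png

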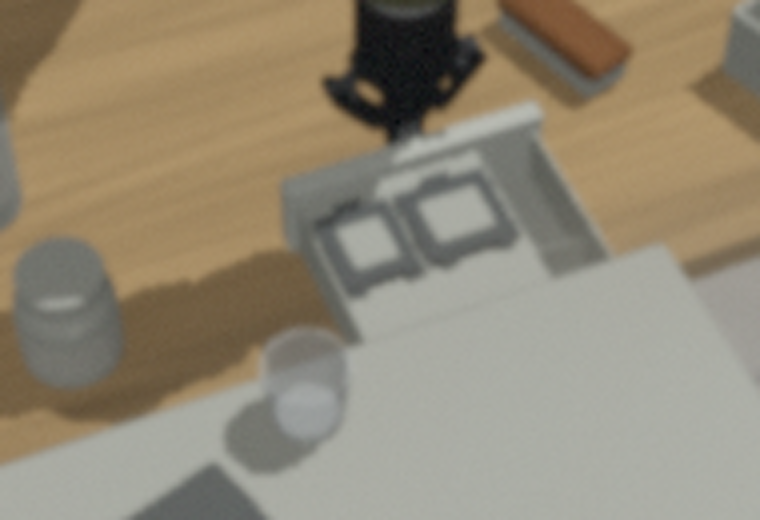

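The crop shows both lids flat and the closed fingers against the panel centre (about 405,135), pushing with about 3 N. I'll push on steadily and slow down near home.

Request:
{"op": "play_rows", "data": {
  "targets": [0, 0, 0, 0.4, 0, 0, 1, 0, 0, 0, 0.9, 0, 0, 1, 0, 0, 0, 1.4, 0, 0, 1, 0, 0, 0, 2, 0, 0, 1, 0, 0, 0, 2.6, 0, 0, 1, 0, 0, 0, 3.2, 0, 0, 1, 0, 0, 0, 3.8, -0.1, 0, 1, 0, 0, 0, 4.4, -0.1, 0, 1, 0, 0, 0, 5, -0.1, 0, 1, 0, 0, 0, 5.6, -0.1, 0, 1]
}}

```text
t: 7.68
ee_pos: [0.5312, -0.0176, 0.2556]
ee_rot: [3.141, -0.0, 3.129]
ft_force: [-2.9, 1.2, -1.7]
opening: 0.0
grip_force: 1.4
```

Request:
{"op": "play_rows", "data": {
  "targets": [0, 0, 0, 0.6, 0, 0, 1, 0, 0, 0, 1.2, 0, 0, 1, 0, 0, 0, 1.8, 0, 0, 1, 0, 0, 0, 2.4, 0, 0, 1, 0, 0, 0, 3, 0, 0, 1, 0, 0, 0, 3.6, 0, 0, 1, 0, 0, 0, 4.2, -0.1, 0, 1, 0, 0, 0, 4.8, -0.1, 0, 1, 0, 0, 0, 5.4, -0.1, 0, 1, 0, 0, 0, 6, -0.1, 0, 1]
}}

```text
t: 8.52
ee_pos: [0.5912, -0.0188, 0.2557]
ee_rot: [3.142, 0.0, 3.129]
ft_force: [-3.2, 0.6, -0.8]
opening: -0.0
grip_force: 1.4
```

Request:
{"op": "play_rows", "data": {
  "targets": [0, 0, 0, 0.5, 0, 0, 1, 0, 0, 0, 1, 0, 0, 1, 0, 0, 0, 1.4, 0, 0, 1, 0, 0, 0, 1.8, 0, 0, 1, 0, 0, 0, 2.2, 0, 0, 1, 0, 0, 0, 2.6, 0, 0, 1, 0, 0, 0, 2.9, 0, 0, 1, 0, 0, 0, 3.2, 0, 0, 1, 0, 0, 0, 3.5, 0, 0, 1, 0, 0, 0, 3.7, 0, 0, 1]
}}

```text
t: 9.35
ee_pos: [0.628, -0.0191, 0.2557]
ee_rot: [-3.141, 0.0, 3.129]
ft_force: [-2.7, -1.3, 1.1]
opening: -0.0001
grip_force: 1.3
```

```bash
python3 - <<'E'
from h import *
print(env.get_obs()['ee_pos'],env.get_obs()['ft_force'])
P=cloud("top")[2]
m=(abs(P[...,2]-.108)<.004)&(P[...,0]<.665)&(P[...,0]>.5)&(P[...,1]>-.13)&(P[...,1]<.1);q=P[m]
for a,b in((-.12,-.09),(.03,.06),(.06,.09)):
    r=q[(q[:,1]>a)&(q[:,1]<b)]
    if len(r):print(len(r),np.percentile(r[:,0],[2,98]))
E
```

```text
[ 0.62795302 -0.01909072  0.25570313] [-2.69298421 -1.3074691   1.11567757]
```

Request:
{"op": "play_rows", "data": {
  "targets": [0, 0, 0, 0.2, 0, 0, 1, 0, 0, 0, 0.4, 0, 0, 1, 0, 0, 0, 0.6, 0, 0, 1, 0, 0, 0, 0.8, 0, 0, 1, 0, 0, 0, 1, 0, 0, 1, 0, 0, 0, 1.1, 0, 0, 1, 0, 0, 0, 1.2, 0, 0, 1, 0, 0, 0, 1.3, 0, 0, 1, 0, 0, 0, 1.4, 0, 0, 1]
}}

```text
t: 10.15
ee_pos: [0.6416, -0.0188, 0.2556]
ee_rot: [-3.142, -0.0, 3.129]
ft_force: [-1.7, -1.6, 0.4]
opening: -0.0002
grip_force: 1.3
```

Request:
{"op": "play_rows", "data": {
  "targets": [0, 0, 0, 0.1, 0, 0, 1, 0, 0, 0, 0.15, 0, 0, 1, 0, 0, 0, 0.2, 0, 0, 1]
}}

```text
t: 10.4
ee_pos: [0.6436, -0.0188, 0.2557]
ee_rot: [-3.142, -0.0, 3.129]
ft_force: [-2.9, -2.9, 0.5]
opening: -0.0
grip_force: 1.3
```

Request:
{"op": "play_rows", "data": {
  "targets": [0, 0, 0, 0.05, 0, 0, 1, 0, 0, 0, 0.1, 0, 0, 1, 0, 0, 0, 0.1, 0, 0, 1]
}}

```text
t: 10.65
ee_pos: [0.6446, -0.0188, 0.2557]
ee_rot: [3.142, 0.0, 3.129]
ft_force: [-2.0, -1.4, -1.1]
opening: -0.0003
grip_force: 1.0
```

Request:
{"op": "play_rows", "data": {
  "targets": [0, 0, 0, 0.05, 0, 0, 1, 0, 0, 0, 0.1, 0, 0, 1, 0, 0, 0, 0.1, 0, 0, 1]
}}

```text
t: 10.9
ee_pos: [0.6454, -0.0188, 0.2556]
ee_rot: [-3.142, -0.001, 3.129]
ft_force: [-3.8, -2.1, 1.6]
opening: 0.0004
grip_force: 1.9
```

Request:
{"op": "play_rows", "data": {
  "targets": [0, 0, 0, 0.05, 0, 0, 1, 0, 0, 0, 0.1, 0, 0, 1, 0, 0, 0, 0.1, 0, 0, 1]
}}

```text
t: 11.15
ee_pos: [0.6457, -0.0187, 0.2557]
ee_rot: [-3.141, -0.002, 3.129]
ft_force: [-8.2, -1.9, 4.8]
opening: -0.0
grip_force: 3.6
```

The force rises to 8 N at x=0.6457, where I predicted 0.6455, so the drawer is on its stop. Now I'll retreat and check.

Request:
{"op": "play_rows", "data": {
  "targets": [0, 0, 0, -0.5, 0, 0, 1, 0, 0, 0, -2, 0, 0, 1, 0, 0, 0, -5, 0, 0, 1, 0, 0, 0, -9, 0, 1, 1, 0, 0, 0, -12, 3, 4, 1, 0, 0, 0, -14, 6.5, 6, 1, 0, 0, 0, -15, 10, 9, 1, 0, 0, 0, -16, 14, 10, 1, 0, 0, 0, -16, 17, 10, 1, 0, 0, 0, -16, 17, 10, 1]
}}

```text
t: 11.98
ee_pos: [0.486, 0.159, 0.358]
ee_rot: [3.135, 0.006, 3.138]
ft_force: [0.4, -0.1, 0.1]
opening: 0.0001
grip_force: 0.0
```

```bash
python3 - <<'E'
from h import *
print(env.get_obs()['ee_pos'],env.get_obs()['ft_force'])
p,d,P,E=cloud("top");cv2.imwrite("pics/t3.png",p[...,::-1])
m=(abs(P[...,2]-.106)<.006)&(P[...,0]<.68)&(P[...,0]>.5)&(P[...,1]>-.13)&(P[...,1]<.1);q=P[m]
print(len(q),np.percentile(q[:,0],[2,50,98]) if len(q) else 0)
for u in(300,330):
    for v in range(180,196,2):print(u,v,P[v,u].round(4))
E
```

```text
[0.48598092 0.15902024 0.35802938] [ 0.42514797 -0.05507795  0.05554272]
362 [0.65493768 0.65897682 0.66348065]
300 180 [0.668  0.0401 0.1295]
300 182 [0.6638 0.0402 0.1273]
300 184 [0.6606 0.0405 0.1223]
300 186 [0.6591 0.0411 0.1118]
300 188 [0.6569 0.0416 0.1034]
300 190 [0.6563 0.0424 0.0899]
300 192 [0.6571 0.0434 0.0713]
300 194 [0.6574 0.0444 0.0535]
330 180 [ 0.6671 -0.0297  0.1301]
330 182 [ 0.6634 -0.0297  0.1265]
330 184 [ 0.6605 -0.0297  0.1205]
330 186 [ 0.6583 -0.0298  0.1124]
330 188 [ 0.6565 -0.0298  0.1025]
330 190 [ 0.6561 -0.03    0.0883]
330 192 [ 0.6562 -0.0301  0.0718]
330 194 [ 0.6554 -0.0302  0.0576]
```

View pics/t3.png

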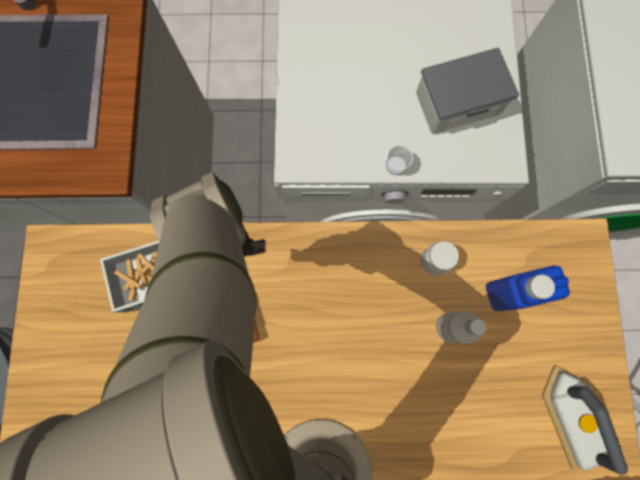

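The top view shows the drawer flush, its face at x≈0.6565 (home is 0.6568), with the cup, tub, jug and bottle where they were. The basket and brush are partly hidden behind the arm, but what shows hasn't moved.

Request:
{"op": "play_rows", "data": {
  "targets": [0, 0, 0, 0, 0, 0, 1, 0, 0, 0, 0, 0, 0, 1, 0, 0, 0, 0, 0, 0, 1, 0, 0, 0, 0, 0, 0, 1]
}}

```text
t: 12.37
ee_pos: [0.4869, 0.1497, 0.3553]
ee_rot: [-3.141, -0.0, 3.126]
ft_force: [0.7, 0.7, 0.1]
opening: -0.0002
grip_force: 0.0
```

```bash
python3 -c "
from plant import env
print(env.hand_in())"
```

```text
the job is handed in; nothing more can be done
None
```

I pressed both lids flat, pushed the drawer gently home to its stop (about 8 N at the end) and handed the job in at about 12 s; nothing visible around it had moved, though the arm partly hid the basket and brush in the last picture.

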